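# Stand the tipped jar up in its lane and twist its tight cap off

## Task

The square jar that lies tipped over in the wooden lane must be opened: stand it upright on the lane's floor between its two neighbours, where the rails keep it from turning, with its cap still closed, and let go of it. Then twist its tight cap anticlockwise until the lugs come free, lift it off and finish while holding it level about 3 cm straight above the jar's mouth (do not put it down). The opened jar stays standing in the lane, and both neighbour jars stay standing where they are.

Things in the scene. Friction and masses are not known exactly. Their poses are not given: they have to be found in the camera images.
- lane: Low wooden channel fixed to the table, 83 x 504 mm outside; inner floor at z = 10 mm. Two rails (12 mm thick) along the long sides and a stop across each end, tops at z = 26 mm; inside 59 mm wide, 480 mm long. Origin: centre of its underside, on the table. Its y axis runs along the lane (to the robot's left, turned up to 0.3 rad), z up.
- jar: Jar to open: white, square, brown card band, body 56 x 56 x 56 mm, 0.26 to 0.5 kg, round neck; 81 mm tall with cap. Origin: centre of its foot; z axis foot to cap. Starts lying in the lane, z along lane +y (cap to the left), axis 28 mm above the lane's floor. Standing it has 1.5 mm play to each rail; the rails stop it turning. Set down leaning up to 30 degrees, it rocks upright by itself.
- mouth (a point): Centre of the jar's mouth: top of its round neck (35 mm dia., 20 mm tall), 76 mm from the foot along the jar's z axis. A rubber seal pushed up by a spring (about 11 N) stands 2 to 5 mm above it and presses the cap's lugs tight under flanges of the neck, so the cap cannot be pulled off unturned.
- cap: The jar's loose dark cap: round, ribbed, 52 mm dia., 22 mm tall. Origin: centre of its lower rim, z axis through its top. Closed, the rim is 59 mm above the foot (3 mm above the square shoulder, 17 mm below the mouth). Turned anticlockwise (from above) by 55 to 75 degrees (it varies) it pops up 3 mm and lifts straight off; a stop ends the turn beyond 120 degrees. Torque: tenths of a N m.
- jar_right: Neighbour, stands near the lane's -y end (robot's right): the same kind of closed jar, body 56 x 56 x 56 mm, 81 mm tall, cap 51 mm. Origin: centre of its foot. To be left alone.
- jar_left: Neighbour, stands near the lane's +y end (robot's left): the same but shorter, 71 mm tall. Origin: centre of its foot. To be left alone.
Mind the look-alikes: they are no part of the job. What is shaped like the jar but yellow is not meant.

How it is judged:
On the way:
1. the jar stands upright on the lane's floor, let go, with its cap still closed (angle between jar's own z axis and vertical below 0.1 rad and x of jar in the frame of lane between -0.008 and 0.008 m and y of jar in the frame of lane between -0.22 and 0.22 m and z of jar in the frame of lane between 0.006 and 0.014 m and linear speed of jar below 0.03 m/s and contact force between the fingers and jar below 0.05 N and contact force between the fingers and cap below 0.05 N and z of cap in the frame of jar below 0.061 m), for 0.2 s.
At the end, for the whole second after the job is handed in: Jar upright (0.1 rad), at rest on the lane's floor between the rails; gripper alone holds the cap, level within 0.2 rad, rim 10 to 60 mm above the mouth point and within 20 mm of it along the jar's x and y; both neighbours upright (0.1 rad) and within 30 mm of their starts (angle between each of jar, jar_left, jar_right's own z axis and vertical below 0.1 rad and x of jar in the frame of lane between -0.008 and 0.008 m and y of jar in the frame of lane between -0.22 and 0.22 m and z of jar in the frame of lane between 0.006 and 0.014 m and linear speed of each of jar, cap below 0.03 m/s and distance of each of jar_left, jar_right from where it was at the start of the episode below 0.03 m and z of cap in the frame of mouth between 0.01 and 0.06 m and x of cap in the frame of mouth between -0.02 and 0.02 m and y of cap in the frame of mouth between -0.02 and 0.02 m and angle between cap's own z axis and vertical below 0.2 rad and contact force between the fingers and cap above 1 N and contact force between each of cap, the fingers and jar below 0.05 N); the arm keeps its last pose, push and grip.
It fails at once if a neighbour jar is knocked over (angle between any of jar_left, jar_right's own z axis and vertical above 0.5 rad).
It also fails if it takes over 72 s, if anything falls off the work surface, if the arm or the gripper's body presses on something with over 40 N, if the wrist force passes 120 N, or if a joint passes its speed limit or range.

## Robot

A 7-joint arm with a two-finger parallel gripper is mounted at the origin on a cart in front of the work surface, level with it; the furniture and walls round the work are solid. World frame = base frame: x ahead of the robot, y to its left, z up, the work surface at z = 0. Lengths are in m, angles in rad, forces in N, time in s.
With the tool pointing down it reaches from about 0.35 to 0.9 m from the base axis. Payload 8.1 kg.
Tool frame: the origin (TCP) lies midway between the tips of the shut fingers; the grasp point (between the pads) lies 19 mm behind it; z points along the fingers, y is the line along which they close (so a half turn about z gives the same grasp; the last joint's range is limited). The gripper opens to 92 mm and grips with 3 to 60 N. Pads are 19 mm wide; open, the fingers measure 130 mm over their backs; the gripper's body (75 mm by 190 mm) begins 47 mm behind the grasp point.
Start: joints at [-1.255, 0.434, 0.025, 1.573, -0.012, 1.134, -0.075], TCP at [0.254, 0.571, 0.227] pointing down, gripper open.
Joint ranges: [-2.62, 2.62], [-0.44, 2.09], [-1.27, 1.32], [0.08, 2.57], [-1.32, 4.46], [0.12, 2], [-2.74, 2.74]. Speed limits (rad/s): [2.22, 2.22, 3.01, 3.01, 3.14, 3.14, 3.14].

## Interface

Orientations are given as a rotation vector (axis times angle).
In Python, from cell import arm gives the robot as it stands.
- The arm moves only by the tool carry_out, never from a script. Its arguments are lists of equal length, an entry for each row: "claw": the finger opening in cm, from 0 to 9.18; "delta_pos": the shift along the tool's x, y, z in cm, a list of three; "angular": the turn, a rotation vector about the tool's x, y, z in rad, a list of three. In form: {"claw": [claw, ...], "delta_pos": [[dx, dy, dz], ...], "angular": [[ax, ay, az], ...]}. A call has 1 to 20 rows; each row shifts and turns the commanded pose from where the row before left it, along the tool's axes as they then stand; what a row does not reach is not made up. A row lasts 1/10 s, in which the tool goes at most 50 mm and 8.59 degrees, less where a joint would pass 70% of its speed; a pose out of reach is approached as far as the arm can. A call with a gripper value outside its range is refused whole. The fingers move at their own pace and stop on an object; "force" is the grip in N (left out, the last holds). Time passes only in rows, so rows that do not move let the fingers close. It gives the time, the measured TCP pose, the force, the opening and the grip force at its end, in the units of the state.
- arm.observe(): the state, without advancing time (a new reading comes with each control period).
- arm.get_image(name): name is "side" or "top" or "wrist"; returns a dict with "frame" (400x640x3 uint8, red, green, blue), "mtx" (3x3 intrinsics, pixels), "T" (4x4, takes a point from camera to world coordinates). Camera axes: x right, y down, z forward; pixel columns grow to the right and rows downward; lengths in m; the calibration is good to about 2 mm. A picture is of the moment at which its call begins. There is no depth.
- arm.sign_off(): hands the job in; it is judged then, once.
Trained networks look in a picture, given as the dict that the camera call returned (one of the last four; its "shot" number tells which), for a name from the list of things; names that differ only in an ending like _2 or _b are one class to them, and where a whole thing is asked for, a point or a joint stands for the part that bears it (a point fixed in the world has none). Each returns a list of dicts, best first, with "conf" (0 to 1); they miss things now and then, are a little off and sometimes report something else, mostly with a low value. They report only what shows in the picture. A call takes as long as a camera call. They do not tell look-alikes from the thing itself.
- arm.look_for(label, picture): "centre" ([column, row] as shares, 0 to 1, of the picture: columns of its width, rows of its height, amid what is visible of it).
- arm.trace(label, picture): "region" (400x640 bool, what is visible of it) and "centre" ([column, row] as shares, 0 to 1, of the picture: columns of its width, rows of its height, amid what is visible of it).
- arm.place_of(label, picture): "centre" ([column, row] as shares, 0 to 1, of the picture: columns of its width, rows of its height: a listed point, or the origin of a listed thing).
The state is a dict: "clock": time; "joints": joint angles; "dq": joint speeds; "joint_efforts": joint torques, N m; "position": TCP position; "ee_rot": TCP orientation; "force": force on the tool from outside, world axes, zero at the start; "ft_torque": the same for the moment, N m; "width": opening from 0.0 (shut) to 1.0 (fully open); "gripper_force": force on a finger pad.
Only numpy, scipy, OpenCV 4.12 (cv2) and the standard library are available. Lean on these libraries where they do the work, as an engineer would, in place of code of your own. Each camera call takes 0.05 s, during which the arm holds its last target. There are 200 camera calls.

## Working session

There is one attempt and no reset: what is moved stays moved. The work goes in short steps, Python scripts to look and compute and a tool call to move; the robot and the scene stay as the last step left them, time stands still between calls to the robot, and variables do not carry over. Pictures are saved under pics/ and viewed, at most 10 in all, crops included, and the job is handed in when it is done.

Besides the shell and the picture viewer there is one more tool, called after "Request:" as name(argument=value, ...) on one line, values as JSON. carry_out: Moves the arm, as the interface text tells. Its arguments: {"type":"object","properties":{"claw":{"type":"array","items":{"type":"number"}},"delta_pos":{"type":"array","items":{"type":"array","items":{"type":"number"}}},"angular":{"type":"array","items":{"type":"array","items":{"type":"number"}}},"force":{"type":"number"}},"required":["claw","delta_pos","angular"]}

```bash
mkdir -p pics; cat > h.py <<'E'
import numpy as np, cv2
from scipy.spatial.transform import Rotation as R
from cell import arm
def ray(p,c):
    u,v=c[0]*640,c[1]*400
    d=np.linalg.inv(p["mtx"])@[u,v,1]; T=np.array(p["T"]); d=T[:3,:3]@d
    return T[:3,3],d/np.linalg.norm(d)
def plane(p,c,z):
    o,d=ray(p,c); return o+d*(z-o[2])/d[2]
def tri(rs):
    A=0;b=0
    for o,d in rs:
        M=np.eye(3)-np.outer(d,d);A=A+M;b=b+M@o
    x=np.linalg.solve(A,b); return x,[np.linalg.norm((np.eye(3)-np.outer(d,d))@(x-o)) for o,d in rs]
def proj(p,X):
    T=np.linalg.inv(p["T"]);q=np.array(p["mtx"])@(T[:3,:3]@X+T[:3,3]);return q[:2]/q[2]
E
python3 - <<'E'
from h import *
s=arm.observe();print({k:np.round(v,3).tolist() for k,v in s.items()})
ims={n:arm.get_image(n) for n in("side","top")}
for n,p in ims.items():
    cv2.imwrite(f"pics/{n}0.png",p["frame"][:,:,::-1]); print(n,np.round(p["T"],3).tolist())
    for l in("jar","cap","mouth","jar_left","jar_right","lane"):
        print(n,l,[(np.round(np.array(d["centre"])*[640,400]).tolist(),round(d["conf"],2)) for d in arm.place_of(l,p)])
E
```

```text
{'clock': 0.0, 'joints': [-1.255, 0.435, 0.025, 1.574, -0.012, 1.134, -0.075], 'dq': [0.0, 0.001, -0.001, -0.001, 0.001, -0.0, -0.001], 'joint_efforts': [0.0, -66.786, 0.985, -31.446, -0.061, 0.043, 0.0], 'position': [0.254, 0.571, 0.226], 'ee_rot': [-0.653, -3.073, 0.002], 'force': [-0.404, -0.5, -0.766], 'ft_torque': [0.028, 0.053, -0.04], 'gripper_force': 0.0, 'width': 1.006}
side [[1.0, 0.005, 0.028, 0.463], [-0.019, -0.623, 0.782, -0.735], [0.021, -0.782, -0.623, 0.665], [0.0, 0.0, 0.0, 1.0]]
side jar [([348.0, 234.0], 0.74), ([246.0, 299.0], 0.72), ([262.0, 223.0], 0.69)]
side cap [([339.0, 215.0], 0.6)]
side mouth [([335.0, 214.0], 0.97), ([247.0, 270.0], 0.63), ([246.0, 247.0], 0.6)]
side jar_left [([317.0, 187.0], 0.7), ([349.0, 236.0], 0.29)]
side jar_right [([384.0, 318.0], 0.65)]
side lane [([343.0, 241.0], 0.9)]
top [[-0.052, -0.973, 0.223, 0.291], [-0.999, 0.052, -0.008, 0.056], [-0.004, -0.223, -0.975, 0.958], [0.0, 0.0, 0.0, 1.0]]
top jar [([360.0, 179.0], 0.85), ([440.0, 265.0], 0.82), ([348.0, 260.0], 0.8)]
top cap [([338.0, 191.0], 0.83)]
top mouth [([383.0, 271.0], 0.75), ([407.0, 267.0], 0.72), ([332.0, 190.0], 0.57)]
top jar_left [([275.0, 212.0], 0.71)]
top jar_right [([438.0, 158.0], 0.91)]
top lane [([354.0, 190.0], 0.93)]
```

View pics/side0.png

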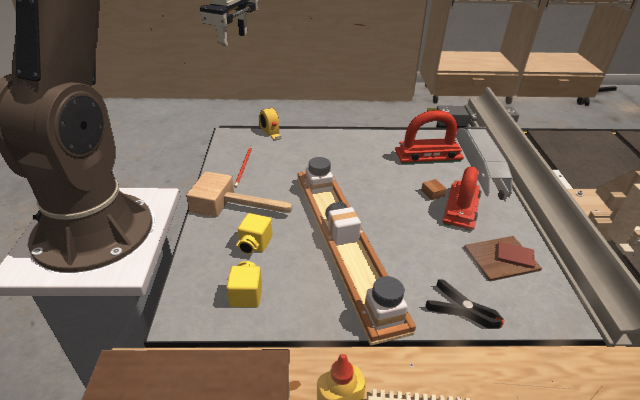

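View pics/top0.png

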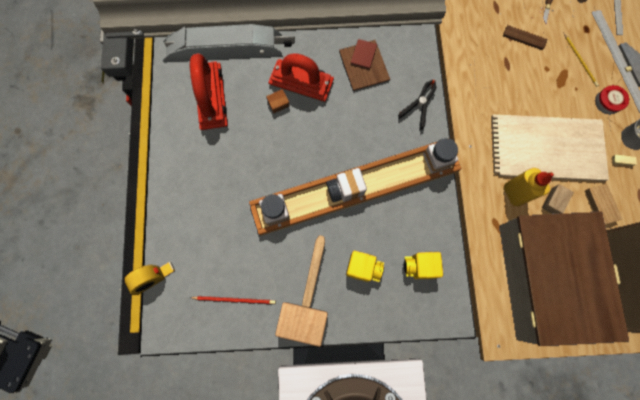

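The side view shows the white jar lying in the lane at about (345,225), with its cap toward the left neighbour. In the top view it is at (350,187). There are three lying candidates: the white one with the brown band at top (350,187), a yellow one at (365,267) and a yellow one at (424,265). The white one in the lane fits the description, so I'll confirm it in a crop and measure it.

```bash
python3 - <<'E'
from h import *
ims={n:arm.get_image(n) for n in("side","top")}
f=cv2.resize(ims["top"]["frame"][140:240,240:470,::-1],None,fx=3.4,fy=3.4,interpolation=cv2.INTER_CUBIC);cv2.imwrite("pics/crop1.png",f)
near={"jar":((348,234),(360,179)),"cap":((339,215),(338,191)),"mouth":((335,214),(332,190)),"jar_left":((317,187),(275,212)),"jar_right":((384,318),(438,158)),"lane":((343,241),(354,190))}
P={}
for l,(a,b) in near.items():
    rs=[];
    for n,q in(("side",a),("top",b)):
        c=[np.array(d["centre"])*[640,400] for d in arm.place_of(l,ims[n])]
        c=min(c+[np.array(q,float)],key=lambda c:np.linalg.norm(c-q)+.001*(tuple(c)==q)); rs.append(ray(ims[n],c/[640,400]))
    P[l],e=tri(rs); print(l,np.round(P[l],4),np.round(e,4))
d=P["jar_left"]-P["jar_right"];print("yaw of lane y vs world y",np.arctan2(-d[0],d[1]),np.linalg.norm(d))
d=P["mouth"]-P["jar"];print("jar",np.arctan2(-d[0],d[1]),np.linalg.norm(d))
# edge-on lane outline from trace
for n in ims:
    t=arm.trace("lane",ims[n])[0]["region"]; c=cv2.minAreaRect(cv2.findContours(t.astype(np.uint8),0,1)[0][0]); print(n,c)
E
```

```text
jar [ 0.5568 -0.0487  0.0351] [0.0027 0.0027]
cap [0.5353 0.0052 0.0395] [0.003 0.003]
mouth [0.5335 0.018  0.0337] [0.0032 0.0032]
jar_left [0.4956 0.1549 0.0057] [0.002 0.002]
jar_right [ 0.6076 -0.2438  0.011 ] [0.0017 0.0017]
lane [ 0.5447 -0.0357  0.0009] [0.0019 0.0019]
yaw of lane y vs world y 0.27380919095788586 0.4141886414815841
jar 0.33596226433297066 0.07064488251540309
side ((352.4000549316406, 254.80003356933594), (195.87954711914062, 48.29906463623047), 63.43495178222656)
top ((354.76593017578125, 185.2716827392578), (36.68709945678711, 212.1663818359375), 72.18110656738281)
```

View pics/crop1.png

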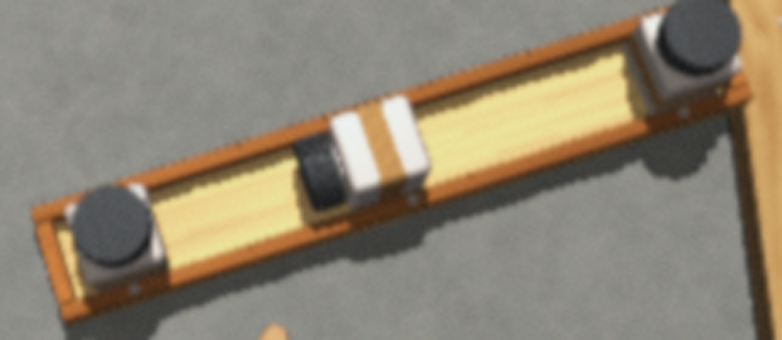

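The crop confirms it: white, brown band, dark cap to the left, lying in the lane. I'll compute the move to a point above it.

```bash
cat >> h.py <<'E'
YAW=0.274
def tgt(yaw,tilt):
    # tool z down, tool y along angle yaw; tilt>0: tool tip points toward lane +y (rotation about tool y axis)
    y=np.array([np.cos(yaw),np.sin(yaw),0]); z=np.array([0,0,-1.]); M=np.stack([np.cross(y,z),y,z],1)
    return R.from_rotvec(tilt*y)*R.from_matrix(M)
def delta(pos,Rt):
    s=arm.observe(); R0=R.from_rotvec(s["ee_rot"])
    d=R0.inv().apply(np.array(pos)-s["position"])*100
    print("t",s["clock"],"pos",np.round(s["position"],4),"joints",np.round(s["joints"],2),"F",np.round(s["force"],1),"w",round(float(s["width"])*9.18,2),"gf",s["gripper_force"])
    print("delta cm (tool now)",np.round(d,2),"rotvec",np.round((R0.inv()*Rt).as_rotvec(),3), "delta after turn",np.round(Rt.inv().apply(np.array(pos)-s["position"])*100,2))
E
python3 -c "
from h import *
delta([.549,-.022,.23],tgt(YAW,0))"
```

```text
t 1.5 pos [0.2542 0.571  0.2267] joints [-1.25  0.43  0.02  1.57 -0.01  1.13 -0.08] F [0.1 0.4 0.2] w 9.19 gf 0.0
delta cm (tool now) [-51.05 -42.18  -0.33] rotvec [-0.    -0.     0.878] delta after turn [-65.06  12.34  -0.33]
```

Request:
carry_out(claw=[9.18, 9.18, 9.18, 9.18, 9.18, 9.18, 9.18, 9.18, 9.18, 9.18, 9.18, 9.18, 9.18, 9.18, 9.18, 9.18, 9.18, 9.18, 9.18, 9.18], delta_pos=[[-2.55, -2.11, 0], [-2.55, -2.11, 0], [-2.55, -2.11, 0], [-2.55, -2.11, 0], [-2.55, -2.11, 0], [-2.55, -2.11, 0], [-2.55, -2.11, 0], [-2.55, -2.11, 0], [-2.55, -2.11, 0], [-2.55, -2.11, 0], [-2.55, -2.11, 0], [-2.55, -2.11, 0], [-2.55, -2.11, 0], [-2.55, -2.11, 0], [-2.55, -2.11, 0], [-2.55, -2.11, 0], [-2.55, -2.11, 0], [-2.55, -2.11, 0], [-2.55, -2.11, 0], [-2.55, -2.11, 0]], angular=[[0, 0, 0], [0, 0, 0], [0, 0, 0], [0, 0, 0], [0, 0, 0], [0, 0, 0], [0, 0, 0], [0, 0, 0], [0, 0, 0], [0, 0, 0], [0, 0, 0], [0, 0, 0], [0, 0, 0], [0, 0, 0], [0, 0, 0], [0, 0, 0], [0, 0, 0], [0, 0, 0], [0, 0, 0], [0, 0, 0]])

```text
clock: 3.5
position: [0.549, -0.0232, 0.2269]
ee_rot: [0.653, 3.073, 0.0]
force: [0.7, 0.5, -0.1]
width: 0.998
gripper_force: 0.0
```

Request:
carry_out(claw=[9.18, 9.18, 9.18, 9.18, 9.18, 9.18, 9.18, 9.18, 9.18], delta_pos=[[0, 0, 0], [0, 0, 0], [0, 0, 0], [0, 0, 0], [0, 0, 0], [0, 0, 0], [0, 0, 0], [0, 0, 0], [0, 0, 0]], angular=[[0, 0, 0.11], [0, 0, 0.11], [0, 0, 0.11], [0, 0, 0.11], [0, 0, 0.11], [0, 0, 0.11], [0, 0, 0.11], [0, 0, 0.108], [0, 0, 0]])

```text
clock: 4.4
position: [0.5485, -0.0218, 0.2268]
ee_rot: [1.899, 2.502, 0.0]
force: [1.0, 0.4, -0.0]
width: 1.001
gripper_force: 0.0
```

```bash
python3 - <<'E'
from h import *
p=arm.get_image("wrist");cv2.imwrite("pics/w1.png",p["frame"][:,:,::-1])
print(np.round(p["T"],3).tolist())
for l,z in(("jar",.038),("cap",.038),("mouth",.038),("jar_left",.01),("jar_right",.01),("lane",0)):
    for d in arm.place_of(l,p)[:3]: print(l,np.round(np.array(d["centre"])*[640,400]),round(d["conf"],2),np.round(plane(p,d["centre"],z),4))
delta([.549,-.022,.23],tgt(YAW,0))
E
```

```text
[[0.963, 0.258, 0.074, 0.529], [0.268, -0.927, -0.264, 0.05], [0.0, 0.274, -0.962, 0.384], [0.0, 0.0, 0.0, 1.0]]
jar [318. 203.] 0.62 [ 0.553 -0.053  0.038]
jar [153. 116.] 0.62 [ 0.3716 -0.0095  0.038 ]
cap [320. 145.] 0.73 [0.5383 0.0065 0.038 ]
mouth [124. 175.] 0.88 [ 0.3503 -0.078   0.038 ]
mouth [124. 220.] 0.72 [ 0.3556 -0.128   0.038 ]
jar_right [324. 343.] 0.72 [ 0.6122 -0.2428  0.01  ]
t 4.75 pos [ 0.5485 -0.022   0.2268] joints [-0.45  0.33  0.51  1.79 -0.18  1.07  0.41] F [ 0.   0.2 -0.2] w 9.17 gf 0.0
delta cm (tool now) [-0.01  0.05 -0.32] rotvec [ 0.    -0.     0.001] delta after turn [-0.01  0.05 -0.32]
```

View pics/w1.png

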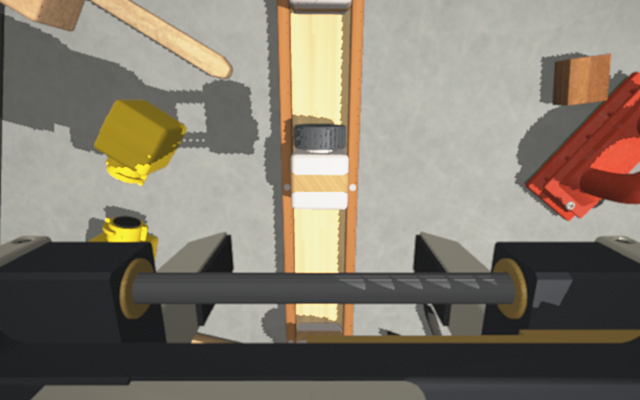

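The wrist view has the jar body at columns 292–347, rows 154–208, with the cap above it at (320,137). The lane runs parallel to the image columns, so my yaw is right.

```bash
python3 - <<'E'
from h import *
p=arm.get_image("wrist")
ey=np.array([-np.sin(YAW),np.cos(YAW),0]);ex=np.array([np.cos(YAW),np.sin(YAW),0])
L=np.array([.5516,-.0445,0])
for nm,u,v,z in(("TL",292,154,.066),("TR",348,154,.066),("BL",292,208,.066),("BR",348,208,.066),("railL",279,187,.026),("railR",358,187,.026),("railL",281,50,.026),("railR",360,50,.026),("cap",320,124,.064)):
    X=plane(p,(u/640,v/400),z);print(nm,np.round(X,4),"lane xy",np.round([(X-L)@ex,(X-L)@ey],4))
# second view height: triangulate jar/cap using side+top+wrist
ims=[p,arm.get_image("side"),arm.get_image("top")]
for l,q in (("cap",.53),("jar",.556)):
    rs=[]
    for im in ims:
        c=[d["centre"] for d in arm.place_of(l,im)]
        c=[x for x in c if abs((plane(im,x,.038)-L)@ex)<.03]
        if c: rs.append(ray(im,c[0]))
    X,e=tri(rs);print(l,len(rs),np.round(X,4),np.round(e,4),"lane",np.round([(X-L)@ex,(X-L)@ey],4))
s=arm.observe();X=s["position"];print("tcp lane",(X-L)@ex,(X-L)@ey)
E
```

```text
TL [ 0.5145 -0.005   0.066 ] lane xy [-0.0251  0.048 ]
TR [0.5651 0.0092 0.066 ] lane xy [0.0276 0.048 ]
BL [ 0.5276 -0.0567  0.066 ] lane xy [-0.0264 -0.0052]
BR [ 0.5806 -0.0418  0.066 ] lane xy [ 0.0287 -0.0052]
railL [ 0.5079 -0.0506  0.026 ] lane xy [-0.0437  0.0059]
railR [ 0.5906 -0.0274  0.026 ] lane xy [0.0421 0.0059]
railL [0.4771 0.0839 0.026 ] lane xy [-0.0369  0.1438]
railR [0.5513 0.1048 0.026 ] lane xy [0.0402 0.1438]
cap [0.5324 0.0286 0.064 ] lane xy [0.0013 0.0755]
cap 2 [0.5386 0.0057 0.0412] [0.0035 0.0035] lane [0.0011 0.0519]
jar 2 [ 0.5541 -0.053   0.0355] [0.0003 0.0003] lane [ 0.0001 -0.0089]
tcp lane 0.0030789138416030147 0.022558955215422515
```

Lane-frame results: body centre at (0.001, 0.020) and foot at about y = -0.008. The triangulated height is about 0.036–0.041 against an expected 0.038, so it agrees. I'll grip tilted -40°, rotate the jar about 80°, and let it rock the rest of the way. First I'll test the tilt.

Request:
carry_out(claw=[9.18, 9.18, 9.18, 9.18, 9.18, 9.18, 9.18, 9.18], delta_pos=[[0, 0, 0], [0, 0, 0], [0, 0, 0], [0, 0, 0], [0, 0, 0], [0, 0, 0], [0, 0, 0], [0, 0, 0]], angular=[[0, -0.1, 0], [0, -0.1, 0], [0, -0.1, 0], [0, -0.1, 0], [0, -0.1, 0], [0, -0.1, 0], [0, -0.1, 0], [0, 0, 0]])

```text
clock: 6.0
position: [0.548, -0.0184, 0.225]
ee_rot: [1.517, 2.019, -0.56]
force: [-0.1, 0.7, -0.0]
width: 1.002
gripper_force: 0.0
```

```bash
cat >> h.py <<'E'
ey=np.array([-np.sin(YAW),np.cos(YAW),0]);ex=np.array([np.cos(YAW),np.sin(YAW),0]);L=np.array([.5516,-.0445,0])
def W(x,y,z): return L+x*ex+y*ey+np.array([0,0,z])
def G(x,y,z,Rt): return W(x,y,z)+.019*Rt.apply([0,0,1])
E
python3 -c "
from h import *
t=tgt(YAW,-.7)
delta(G(.001,.032,.051,t)-.08*t.apply([0,0,1]),t)"
```

```text
t 6.0 pos [ 0.548  -0.0184  0.225 ] joints [-1.03  0.43  0.7   1.96  0.52  0.98 -0.41] F [-0.1  0.7 -0. ] w 9.2 gf 0.0
delta cm (tool now) [11.68 -0.18  6.8 ] rotvec [0.002 0.002 0.007] delta after turn [11.66 -0.26  6.83]
```

Request:
carry_out(claw=[9.18, 9.18, 9.18, 9.18, 9.18, 9.18], delta_pos=[[2.92, -0.05, 1.7], [2.92, -0.05, 1.7], [2.92, -0.05, 1.7], [2.92, -0.05, 1.7], [0, 0, 0], [0, 0, 0]], angular=[[0, 0, 0.007], [0, 0, 0], [0, 0, 0], [0, 0, 0], [0, 0, 0], [0, 0, 0]])

```text
clock: 6.6
position: [0.5353, 0.0202, 0.1005]
ee_rot: [1.534, 2.007, -0.555]
force: [-0.5, -0.2, 0.5]
width: 0.999
gripper_force: 0.0
```

```bash
python3 -c "
from h import *
t=tgt(YAW,-.7)
delta(G(.001,.032,.051,t),t)
p=arm.get_image('wrist');cv2.imwrite('pics/w2.png',p['frame'][:,:,::-1])"
```

```text
t 6.6 pos [0.5353 0.0202 0.1005] joints [-1.04  0.65  0.64  2.04  0.46  0.76 -0.57] F [-0.5 -0.2  0.5] w 9.17 gf 0.0
delta cm (tool now) [ 0.53 -0.07  7.93] rotvec [-0.001 -0.    -0.008] delta after turn [ 0.53 -0.08  7.93]
```

View pics/w2.png

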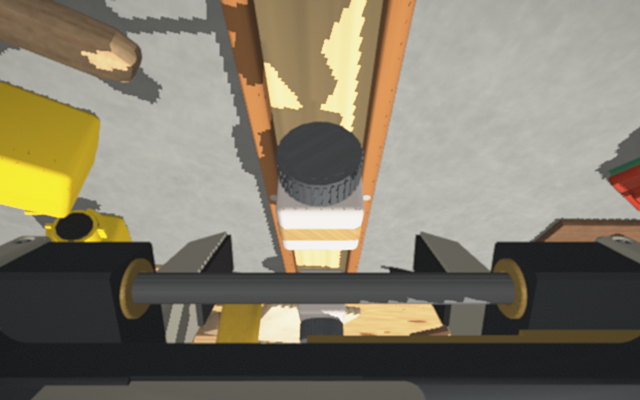

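The jar is centred at (320,215) between the fingers, so I'll descend and grip.

Request:
carry_out(claw=[9.18, 9.18, 9.18, 9.18, 9.18, 9.18, 9.18, 9.18, 9.18, 9.18], delta_pos=[[0.5, -0.05, 0], [0, 0, 1.5], [0, 0, 1.5], [0, 0, 1.5], [0, 0, 1.2], [0, 0, 1], [0, 0, 0.7], [0, 0, 0.5], [0, 0, 0], [0, 0, 0]], angular=[[0, 0, -0.008], [0, 0, 0], [0, 0, 0], [0, 0, 0], [0, 0, 0], [0, 0, 0], [0, 0, 0], [0, 0, 0], [0, 0, 0], [0, 0, 0]])

```text
clock: 7.65
position: [0.5472, -0.0237, 0.0359]
ee_rot: [1.525, 2.015, -0.557]
force: [0.3, 0.0, -0.3]
width: 1.001
gripper_force: 0.0
```

```bash
python3 -c "
from h import *
t=tgt(YAW,-.7)
delta(G(.001,.032,.051,t),t)"
```

```text
t 7.65 pos [ 0.5472 -0.0237  0.0359] joints [-0.95  0.77  0.64  2.09  0.5   0.57 -0.6 ] F [ 0.3  0.  -0.3] w 9.19 gf 0.0
delta cm (tool now) [-0.14 -0.04  0.05] rotvec [ 0.    -0.     0.001] delta after turn [-0.14 -0.04  0.05]
```

Request:
carry_out(claw=[5, 5, 5, 5, 5, 5, 5, 5, 5, 5], delta_pos=[[0, 0, 0], [0, 0, 0], [0, 0, 0], [0, 0, 0], [0, 0, 0], [0, 0, 0], [0, 0, 0], [0, 0, 0], [0, 0, 0], [0, 0, 0]], angular=[[0, 0, 0], [0, 0, 0], [0, 0, 0], [0, 0, 0], [0, 0, 0], [0, 0, 0], [0, 0, 0], [0, 0, 0], [0, 0, 0], [0, 0, 0]], force=40)

```text
clock: 8.65
position: [0.5467, -0.0242, 0.0359]
ee_rot: [1.526, 2.015, -0.559]
force: [-5.2, 1.2, 3.6]
width: 0.607
gripper_force: 40.0
```

```bash
python3 -c "
from h import *
t=tgt(YAW,-.7)
delta(G(.001,.032,.11,t),t)"
```

```text
t 8.65 pos [ 0.5467 -0.0242  0.0359] joints [-0.95  0.77  0.64  2.09  0.5   0.57 -0.6 ] F [-5.2  1.2  3.6] w 5.57 gf 39.99739944934845
delta cm (tool now) [-3.93  0.02 -4.49] rotvec [-0.001  0.     0.001] delta after turn [-3.93  0.02 -4.49]
```

Request:
carry_out(claw=[5, 5, 5, 5, 5, 5, 5, 5], delta_pos=[[-0.4, 0, -0.46], [-0.6, 0, -0.7], [-0.8, 0, -0.9], [-0.8, 0, -0.9], [-0.8, 0, -0.9], [-0.8, 0, -0.9], [-0.8, 0, -0.9], [0, 0, 0]], angular=[[0, 0, 0], [0, 0, 0], [0, 0, 0], [0, 0, 0], [0, 0, 0], [0, 0, 0], [0, 0, 0], [0, 0, 0]])

```text
clock: 9.45
position: [0.5483, -0.0256, 0.113]
ee_rot: [1.527, 2.014, -0.555]
force: [0.1, 0.1, -5.2]
width: 0.609
gripper_force: 40.0
```

Request:
carry_out(claw=[5, 5, 5, 5, 5, 5, 5, 5, 5, 5, 5, 5, 5, 5, 5, 5], delta_pos=[[0, 0, 0], [0, 0, 0], [0, 0, 0], [0, 0, 0], [0, 0, 0], [0, 0, 0], [0, 0, 0], [0, 0, 0], [0, 0, 0], [0, 0, 0], [0, 0, 0], [0, 0, 0], [0, 0, 0], [0, 0, 0], [0, 0, 0], [0, 0, 0]], angular=[[0, 0.1, 0], [0, 0.1, 0], [0, 0.1, 0], [0, 0.1, 0], [0, 0.1, 0], [0, 0.1, 0], [0, 0.1, 0], [0, 0.1, 0], [0, 0.1, 0], [0, 0.1, 0], [0, 0.1, 0], [0, 0.1, 0], [0, 0.1, 0], [0, 0.1, 0], [0, 0, 0], [0, 0, 0]])

```text
clock: 11.05
position: [0.5472, -0.0265, 0.1101]
ee_rot: [-1.528, -2.014, -0.553]
force: [0.3, -0.3, -4.5]
width: 0.607
gripper_force: 40.0
```

```bash
python3 - <<'E'
from h import *
t=tgt(YAW,.7)
delta(G(.001,.02,.080,t),t)
p=arm.get_image("side");f=cv2.resize(p["frame"][150:350,240:440,::-1],None,fx=3,fy=3);
w=arm.get_image("wrist")["frame"][:,120:520,::-1]
cv2.imwrite("pics/s2.png",np.hstack([cv2.resize(f,(400,400)),w]))
E
```

```text
t 11.05 pos [ 0.5472 -0.0265  0.1101] joints [ 0.33  0.7  -0.02  1.66 -0.58  1.27  0.9 ] F [ 0.3 -0.3 -4.5] w 5.57 gf 39.99537706375122
delta cm (tool now) [-1.82  0.05  4.3 ] rotvec [-0.002  0.002 -0.002] delta after turn [-1.83  0.03  4.3 ]
```

View pics/s2.png

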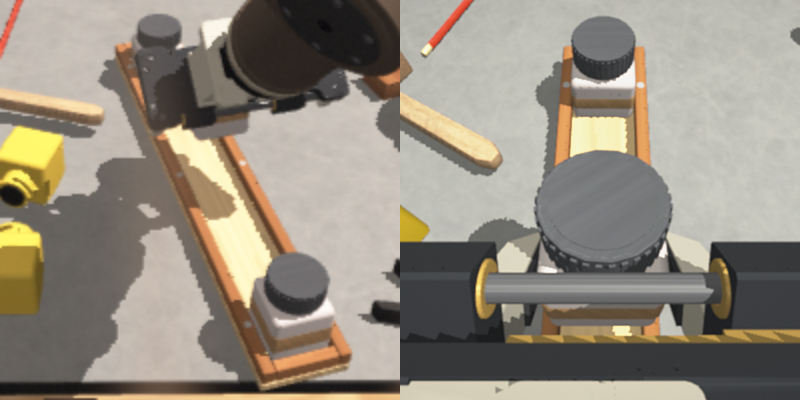

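The jar has turned to about 80° and its cap faces up. I'll lower it, shifting about 1 mm in -x because the grip force suggested contact with the +x rail.

Request:
carry_out(claw=[5, 5, 5, 5, 5, 5, 5], delta_pos=[[-0.45, -0.11, 1.07], [-0.45, 0, 1.07], [-0.45, 0, 1.07], [-0.45, 0, 1.07], [0, 0, 0], [0, 0, 0], [0, 0, 0]], angular=[[0, 0, 0], [0, 0, 0], [0, 0, 0], [0, 0, 0], [0, 0, 0], [0, 0, 0], [0, 0, 0]])

```text
clock: 11.85
position: [0.5431, -0.013, 0.0672]
ee_rot: [-1.526, -2.015, -0.557]
force: [-0.3, -1.3, -5.1]
width: 0.61
gripper_force: 40.0
```

Request:
carry_out(claw=[5, 5, 5, 5, 5, 5, 5, 5], delta_pos=[[-0.26, 0, 0.31], [-0.26, 0, 0.31], [-0.26, 0, 0.31], [-0.19, 0, 0.23], [-0.13, 0, 0.15], [-0.13, 0, 0.15], [0, 0, 0], [0, 0, 0]], angular=[[0, 0, 0], [0, 0, 0], [0, 0, 0], [0, 0, 0], [0, 0, 0], [0, 0, 0], [0, 0, 0], [0, 0, 0]])

```text
clock: 12.65
position: [0.5428, -0.0127, 0.0479]
ee_rot: [-1.526, -2.014, -0.556]
force: [-0.4, -0.8, -5.9]
width: 0.604
gripper_force: 40.0
```

```bash
python3 - <<'E'
from h import *
t=tgt(YAW,.7)
delta(G(-.0005,.02,.056,t),t)
E
```

```text
t 12.65 pos [ 0.5428 -0.0127  0.0479] joints [ 0.32  0.78 -0.03  1.71 -0.61  1.16  0.96] F [-0.4 -0.8 -5.9] w 5.54 gf 39.99516785144806
delta cm (tool now) [-0.48 -0.07  0.44] rotvec [-0.001 -0.     0.   ] delta after turn [-0.48 -0.07  0.44]
```

Request:
carry_out(claw=[5, 5, 5, 5, 5], delta_pos=[[-0.13, -0.05, 0.15], [-0.1, 0, 0.11], [-0.1, 0, 0.11], [0, 0, 0], [0, 0, 0]], angular=[[0, 0, 0], [0, 0, 0], [0, 0, 0], [0, 0, 0], [0, 0, 0]])

```text
clock: 13.15
position: [0.5423, -0.013, 0.0433]
ee_rot: [-1.525, -2.014, -0.557]
force: [-1.0, -0.6, 0.9]
width: 0.605
gripper_force: 40.0
```

Request:
carry_out(claw=[5, 5, 5], delta_pos=[[-0.1, 0, 0.11], [0, 0, 0], [0, 0, 0]], angular=[[0, 0, 0], [0, 0, 0], [0, 0, 0]])

```text
clock: 13.45
position: [0.5423, -0.013, 0.043]
ee_rot: [-1.525, -2.014, -0.558]
force: [-3.0, -6.0, 12.3]
width: 0.607
gripper_force: 40.0
```

Contact came at the expected height: grip z 0.0575 against 0.056, so it's the floor and not a rail. Releasing.

Request:
carry_out(claw=[9.18, 9.18, 9.18, 9.18, 9.18, 9.18, 9.18, 9.18], delta_pos=[[0, 0, 0], [0, 0, 0], [0, 0, 0], [0, 0, 0], [0, 0, 0], [0, 0, 0], [0, 0, 0], [0, 0, 0]], angular=[[0, 0, 0], [0, 0, 0], [0, 0, 0], [0, 0, 0], [0, 0, 0], [0, 0, 0], [0, 0, 0], [0, 0, 0]])

```text
clock: 14.25
position: [0.5424, -0.013, 0.0414]
ee_rot: [-1.526, -2.014, -0.556]
force: [0.4, -0.6, -0.4]
width: 1.005
gripper_force: 0.0
```

Request:
carry_out(claw=[9.18, 9.18, 9.18, 9.18, 9.18, 9.18, 9.18, 9.18], delta_pos=[[0, 0, -1], [0, 0, -1.5], [0, 0, -2], [0, 0, -2.5], [0, 0, -3], [0, 0, -3], [0, 0, -3], [0, 0, 0]], angular=[[0, 0, 0], [0, 0, 0], [0, 0, 0], [0, 0, 0], [0, 0, 0], [0, 0, 0], [0, 0, 0], [0, 0, 0]])

```text
clock: 15.05
position: [0.5722, -0.1164, 0.1668]
ee_rot: [-1.532, -2.018, -0.558]
force: [0.7, -0.6, -0.3]
width: 1.0
gripper_force: 0.0
```

Request:
carry_out(claw=[9.18, 9.18, 9.18, 9.18, 9.18, 9.18, 9.18, 9.18], delta_pos=[[0, 0, 0], [0, 0, 0], [0, 0, 0], [0, 0, 0], [0, 0, 0], [0, 0, 0], [0, 0, 0], [0, 0, 0]], angular=[[0, -0.1, 0], [0, -0.1, 0], [0, -0.1, 0], [0, -0.1, 0], [0, -0.1, 0], [0, -0.1, 0], [0, -0.1, 0], [0, 0, 0]])

```text
clock: 15.85
position: [0.57, -0.1074, 0.164]
ee_rot: [-1.887, -2.511, -0.0]
force: [-0.4, 1.7, 0.4]
width: 1.002
gripper_force: 0.0
```

```bash
python3 - <<'E'
from h import *
ims={n:arm.get_image(n) for n in("wrist","side","top")}
cv2.imwrite("pics/s3.png",np.hstack([cv2.resize(ims["side"]["frame"][130:330,240:440],(400,400)),ims["wrist"]["frame"][:,120:520]])[:,:,::-1])
for l,z in(("cap",.069),("mouth",.086),("jar",.01)):
    for n,p in ims.items():
        for d in arm.place_of(l,p)[:3]:
            X=plane(p,d["centre"],z)-L
            if abs(X@ex)<.05: print(l,n,np.round(np.array(d["centre"])*[640,400]),round(d["conf"],2),"lane",np.round([X@ex,X@ey],4))
t=tgt(YAW,0);delta(G(0,.025,.14,t),t)
E
```

```text
cap wrist [323.  74.] 0.78 lane [0.0011 0.0264]
cap side [343. 213.] 0.77 lane [-0.0018  0.0253]
cap top [350. 184.] 0.63 lane [-0.0067  0.026 ]
mouth side [345. 207.] 0.62 lane [0.0022 0.0224]
mouth top [350. 183.] 0.85 lane [-0.0071  0.0283]
jar side [340. 232.] 0.74 lane [-0.0017  0.0304]
jar top [347. 185.] 0.68 lane [0.0097 0.0243]
t 16.45 pos [ 0.5703 -0.1126  0.1637] joints [-0.04  0.42  0.2   1.77 -0.1   0.95  0.47] F [ 0.  -0.2  1.2] w 9.18 gf 0.0
delta cm (tool now) [9.56 0.04 4.27] rotvec [-0.001 -0.    -0.   ] delta after turn [9.57 0.04 4.27]
```

View pics/s3.png

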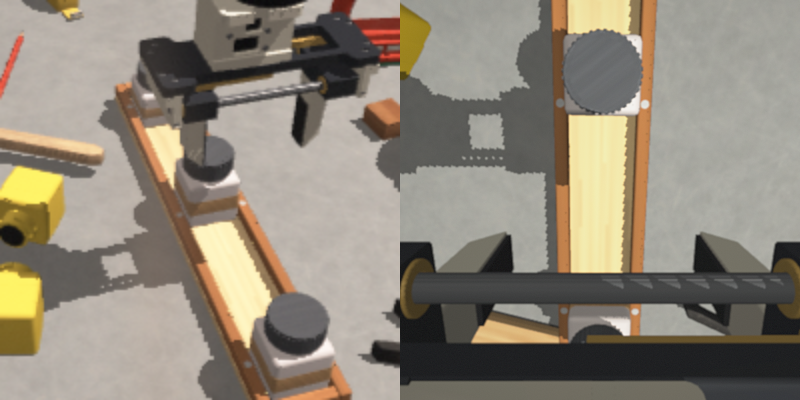

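The jar stands upright in the lane with the cap closed, at lane (0, 0.026). The height agrees across views, since the z = 0.069 intersections match to about 2 mm. Moving over the cap.

Request:
carry_out(claw=[9.18, 9.18, 9.18, 9.18, 9.18, 9.18, 9.18], delta_pos=[[1.9, 0, 0], [1.9, 0, 0], [1.9, 0, 0], [2, 0, 0], [2, 0.04, 1], [0, 0, 0], [0, 0, 0]], angular=[[0, 0, 0], [0, 0, 0], [0, 0, 0], [0, 0, 0], [0, 0, 0], [0, 0, 0], [0, 0, 0]])

```text
clock: 17.15
position: [0.5444, -0.0188, 0.1539]
ee_rot: [-1.895, -2.505, 0.001]
force: [0.6, -0.8, 0.1]
width: 0.999
gripper_force: 0.0
```

```bash
python3 - <<'E'
from h import *
p=arm.get_image("wrist")
for d in arm.place_of("cap",p)[:2]+arm.look_for("cap",p)[:2]:
    X=plane(p,d["centre"],.069)-L;print(np.round(np.array(d["centre"])*[640,400]),d["conf"],X@ex,X@ey)
for d in arm.trace("cap",p)[:2]:
    c,wh=np.array(cv2.boundingRect(d["region"].astype(np.uint8))).reshape(2,2);print(c,wh,d["conf"])
    r,q=np.nonzero(d["region"]);m=r<r.min()+10
    cc=((q.min()+q.max()+1)/2/640, r[(q==q.min())|(q==q.max())].mean()/400)
    X=plane(p,cc,.085)-L;print("mid",cc,X@ex,X@ey)
t=tgt(YAW,0);delta(G(0,.026,.089,t),t)
E
```

```text
[324. 203.] 0.95 0.0019194875154908099 0.027137089732548355
[324. 209.] 0.9 0.0020722377723083655 0.02259797824214997
[283 171] [77 78] 0.88
mid (np.float64(0.50234375), np.float64(0.52828125)) -8.129703370377331e-05 0.02591164973677087
t 17.35 pos [ 0.5448 -0.0199  0.1541] joints [-0.19  0.38  0.18  1.87 -0.08  0.9   0.29] F [ 0.2 -0.4 -0.7] w 9.18 gf 0.0
delta cm (tool now) [ 0.05 -0.01  8.41] rotvec [-0.     0.001 -0.001] delta after turn [ 0.05 -0.01  8.41]
```

Request:
carry_out(claw=[9.18, 9.18, 9.18, 9.18, 9.18, 9.18, 9.18, 9.18, 9.18, 9.18], delta_pos=[[0.05, 0.05, 1.3], [0, 0, 1.5], [0, 0, 1.5], [0, 0, 1.5], [0, 0, 1.2], [0, 0, 0.8], [0, 0, 0.4], [0, 0, 0], [0, 0, 0], [0, 0, 0]], angular=[[0, 0, 0], [0, 0, 0], [0, 0, 0], [0, 0, 0], [0, 0, 0], [0, 0, 0], [0, 0, 0], [0, 0, 0], [0, 0, 0], [0, 0, 0]])

```text
clock: 18.35
position: [0.5452, -0.0181, 0.0724]
ee_rot: [1.896, 2.504, 0.0]
force: [-0.9, 0.2, -0.3]
width: 1.0
gripper_force: 0.0
```

Request:
carry_out(claw=[4.5, 4.5, 4.5, 4.5, 4.5, 4.5, 4.5, 4.5, 4.5, 4.5, 4.5, 4.5], delta_pos=[[0, 0, 0], [0, 0, 0], [0, 0, 0], [0, 0, 0], [0, 0, 0], [0, 0, 0], [0, 0, 0], [0, 0, 0], [0, 0, 0], [0, 0, 0], [0, 0, 0], [0, 0, 0]], angular=[[0, 0, 0], [0, 0, 0], [0, 0, 0], [0, 0, 0], [0, 0, 0], [0, 0, 0], [0, 0, 0], [0, 0, 0], [0, 0, 0], [0, 0, 0], [0, 0, 0], [0, 0, 0]], force=45)

```text
clock: 19.55
position: [0.5444, -0.0181, 0.0718]
ee_rot: [-1.896, -2.504, 0.001]
force: [-3.8, -0.9, 3.0]
width: 0.542
gripper_force: 45.0
```

```bash
python3 - <<'E'
from h import *
t=tgt(YAW,0);delta(G(0.0005,.026,.089,t),t)
E
```

```text
t 19.55 pos [ 0.5444 -0.0181  0.0718] joints [-0.18  0.49  0.15  1.95 -0.11  0.72  0.32] F [-3.8 -0.9  3. ] w 4.98 gf 44.99324747856008
delta cm (tool now) [-0.13  0.03  0.18] rotvec [-0.001 -0.     0.001] delta after turn [-0.13  0.03  0.18]
```

```bash
python3 - <<'E'
from h import *
w=arm.get_image("wrist");s=arm.get_image("side")
cv2.imwrite("pics/s4.png",np.hstack([cv2.resize(s["frame"][150:300,260:410],(400,400)),w["frame"][:,120:520]])[:,:,::-1])
E
```

```text
(no output)
```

View pics/s4.png

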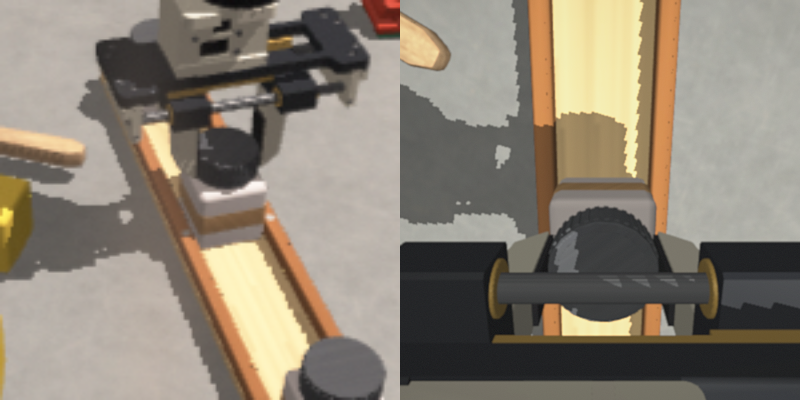

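The fingers hold the cap about its middle (right panel, cap at (603,265)). Twisting it anticlockwise, which is negative about tool z.

Request:
carry_out(claw=[4.5, 4.5, 4.5, 4.5, 4.5, 4.5, 4.5, 4.5, 4.5, 4.5], delta_pos=[[0, 0, 0], [0, 0, 0], [0, 0, 0], [0, 0, 0], [0, 0, 0], [0, 0, 0], [0, 0, 0], [0, 0, 0], [0, 0, 0], [0, 0, 0]], angular=[[0, 0, -0.08], [0, 0, -0.08], [0, 0, -0.08], [0, 0, -0.08], [0, 0, -0.08], [0, 0, -0.08], [0, 0, -0.08], [0, 0, -0.08], [0, 0, 0], [0, 0, 0]])

```text
clock: 20.65
position: [0.5448, -0.0182, 0.0718]
ee_rot: [-1.016, -2.972, 0.0]
force: [-2.2, -1.2, 2.0]
width: 0.546
gripper_force: 45.0
```

```bash
python3 - <<'E'
from h import *
t=tgt(YAW,0);delta(G(0.0005,.026,.089,t),t);print(arm.observe()["ft_torque"])
E
```

```text
t 20.65 pos [ 0.5448 -0.0182  0.0718] joints [-0.05  0.49 -0.02  1.93  0.02  0.72  0.83] F [-2.2 -1.2  2. ] w 5.01 gf 44.99749644797703
delta cm (tool now) [-0.09 -0.08  0.18] rotvec [-0.    -0.     0.638] delta after turn [-0.12 -0.01  0.18]
[-0.16906486  0.63054226  0.0262135 ]
```

Request:
carry_out(claw=[4.5, 4.5, 4.5, 4.5, 4.5, 4.5, 4.5, 4.5, 4.5, 4.5, 4.5, 4.5, 4.5, 4.5], delta_pos=[[0, 0, 0], [0, 0, 0], [0, 0, 0], [0, 0, 0], [0, 0, 0], [0, 0, 0], [0, 0, 0], [0, 0, 0], [0, 0, 0], [0, 0, 0], [0, 0, 0], [0, 0, 0], [0, 0, 0], [0, 0, 0]], angular=[[0, 0, -0.08], [0, 0, -0.08], [0, 0, -0.08], [0, 0, -0.08], [0, 0, -0.08], [0, 0, -0.08], [0, 0, -0.08], [0, 0, -0.08], [0, 0, -0.08], [0, 0, -0.08], [0, 0, -0.08], [0, 0, -0.08], [0, 0, 0], [0, 0, 0]])

```text
clock: 22.05
position: [0.5445, -0.0193, 0.0723]
ee_rot: [0.47, -3.105, 0.002]
force: [-5.6, -3.9, 9.8]
width: 0.542
gripper_force: 45.0
```

```bash
python3 - <<'E'
from h import *
t=tgt(YAW+1.6,0);delta(G(0.0005,.026,.089,t),t);print(arm.observe()["ft_torque"])
w=arm.get_image("wrist");s=arm.get_image("side")
cv2.imwrite("pics/s5.png",np.hstack([cv2.resize(s["frame"][150:300,260:410],(400,400)),w["frame"][:,120:520]])[:,:,::-1])
E
```

```text
t 22.05 pos [ 0.5445 -0.0193  0.0723] joints [ 0.14  0.51 -0.28  1.92  0.2   0.74  1.62] F [-5.6 -3.9  9.8] w 4.98 gf 45.01478932441387
delta cm (tool now) [-0.05 -0.02  0.23] rotvec [-0.001 -0.001 -0.003] delta after turn [-0.05 -0.02  0.23]
[-0.85602364  1.46864958 -0.01589954]
```

View pics/s5.png

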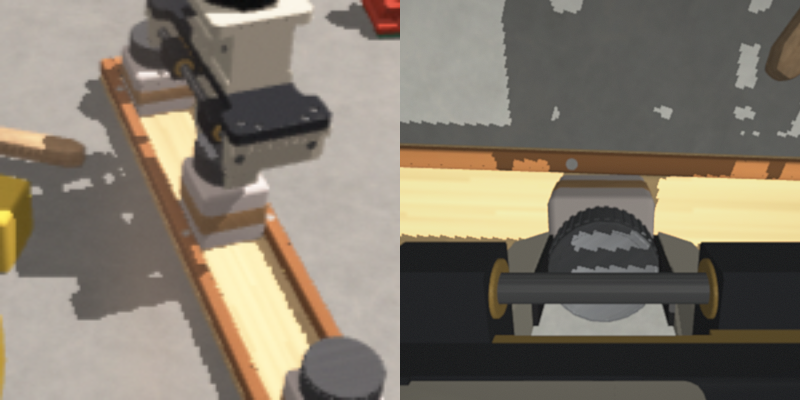

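An upward force of about 10 N has appeared, which matches the spring pushing the freed cap. Lifting gently.

Request:
carry_out(claw=[4.5, 4.5, 4.5, 4.5], delta_pos=[[0, 0, -0.2], [0, 0, -0.2], [0, 0, 0], [0, 0, 0]], angular=[[0, 0, 0], [0, 0, 0], [0, 0, 0], [0, 0, 0]])

```text
clock: 22.55
position: [0.545, -0.0185, 0.0759]
ee_rot: [0.474, -3.105, 0.001]
force: [-1.2, -3.5, 2.1]
width: 0.538
gripper_force: 45.0
```

Request:
carry_out(claw=[4.5, 4.5, 4.5, 4.5, 4.5, 4.5, 4.5, 4.5, 4.5, 4.5], delta_pos=[[0, 0, -0.4], [0, 0, -0.5], [0, 0, -0.6], [0, 0, -0.6], [0, 0, -0.6], [0, 0, -0.6], [0, 0, -0.6], [0, 0, -0.4], [0, 0, 0], [0, 0, 0]], angular=[[0, 0, 0], [0, 0, 0], [0, 0, 0], [0, 0, 0], [0, 0, 0], [0, 0, 0], [0, 0, 0], [0, 0, 0], [0, 0, 0], [0, 0, 0]])

```text
clock: 23.55
position: [0.5447, -0.0181, 0.1188]
ee_rot: [0.475, -3.105, 0.0]
force: [0.5, -1.0, -0.4]
width: 0.54
gripper_force: 45.0
```

Request:
carry_out(claw=[4.5, 4.5, 4.5, 4.5, 4.5, 4.5], delta_pos=[[0, 0, 0], [0, 0, 0], [0, 0, 0], [0, 0, 0], [0, 0, 0], [0, 0, 0]], angular=[[0, 0, 0], [0, 0, 0], [0, 0, 0], [0, 0, 0], [0, 0, 0], [0, 0, 0]])

```text
clock: 24.15
position: [0.5448, -0.0181, 0.1188]
ee_rot: [0.476, -3.105, 0.0]
force: [-0.2, 0.2, -0.1]
width: 0.543
gripper_force: 45.0
```

```bash
python3 - <<'E'
from h import *
ims={n:arm.get_image(n) for n in("wrist","side","top")}
cv2.imwrite("pics/s6.png",np.hstack([cv2.resize(ims["side"]["frame"][140:320,250:430],(400,400)),ims["wrist"]["frame"][:,120:520]])[:,:,::-1])
for l,z in(("cap",.116),("mouth",.086),("jar",.01),("jar_left",.01),("jar_right",.01)):
    for n in ("side","top"):
        for d in arm.place_of(l,ims[n])[:3]:
            X=plane(ims[n],d["centre"],z)-L
            if abs(X@ex)<.06: print(l,n,round(d["conf"],2),"lane",np.round([X@ex,X@ey],4))
t=tgt(YAW+1.6,0);delta(G(0.0005,.026,.136,t),t)
E
```

```text
cap side 0.77 lane [0.0038 0.0349]
cap top 0.56 lane [-0.0043  0.031 ]
mouth side 0.68 lane [0.0006 0.038 ]
mouth top 0.64 lane [0.0011 0.0207]
jar side 0.58 lane [-0.0052  0.022 ]
jar top 0.64 lane [0.003  0.0183]
jar_left side 0.71 lane [-0.0055  0.2174]
jar_left side 0.45 lane [-0.0001  0.0195]
jar_left top 0.81 lane [-0.0003  0.2098]
t 24.8 pos [ 0.5448 -0.0181  0.1188] joints [ 0.16  0.44 -0.3   1.88  0.17  0.85  1.65] F [ 0.5 -0.3 -1. ] w 4.99 gf 44.98394427391759
delta cm (tool now) [ 0.01 -0.12  0.18] rotvec [-0.    -0.001  0.001] delta after turn [ 0.01 -0.12  0.18]
```

View pics/s6.png

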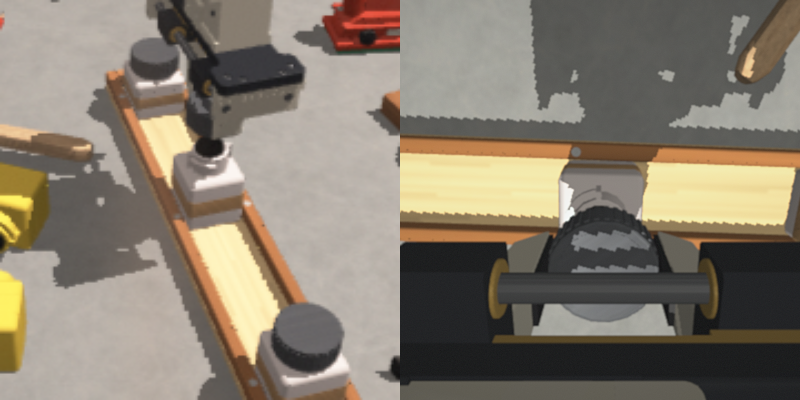

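The jar stands open in the lane with its neck showing at (210,155). The cap is held level above the mouth and both neighbours are standing, so I'm handing in.

```bash
python3 -c "
from cell import arm
print(arm.sign_off())"
```

```text
the job is handed in; nothing more can be done
None
```

I stood the jar up closed in the lane, let go, twisted its cap off and handed in with the cap held about 3 cm above the mouth; both neighbour jars are still standing, and no verdict came back.

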